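# Line up polishing suspensions from dark to pale on the dosing rail

## Task

Set the four small blue bottles of polishing suspension (navy to palest blue) upright on the round pads of the rail, one centred on each pad, in order of shade: the darkest on the pad next to the red post, then lighter from pad to pad to the palest at the other end. Keep the bottles upright all the while, and leave the sand timer standing where it is.

Things in the scene. Friction and masses are not known exactly. Their poses are not given: they have to be found in the camera images.
- bottle_navy: Suspension bottle, navy, almost black: the darkest (body and cap; white paper band low down). Loose, upright, 0.08-0.17 kg. Straight body 44 mm diameter to 76 mm up (grip it there), cap 28 mm diameter, 105 mm tall in all. Origin: centre of the underside, z up. Other bottles and the timer are at least 100 mm off to the left or right; resin mounts between are only 20 mm high.
- bottle_royal: Suspension bottle, strong royal blue: second darkest (body and cap; white paper band low down). Loose, upright, 0.08-0.17 kg. Straight body 44 mm diameter to 76 mm up (grip it there), cap 28 mm diameter, 105 mm tall in all. Origin: centre of the underside, z up. Other bottles and the timer are at least 100 mm off to the left or right; resin mounts between are only 20 mm high.
- bottle_sky: Suspension bottle, light sky blue: third (body and cap; white paper band low down). Loose, upright, 0.08-0.17 kg. Straight body 44 mm diameter to 76 mm up (grip it there), cap 28 mm diameter, 105 mm tall in all. Origin: centre of the underside, z up. Other bottles and the timer are at least 100 mm off to the left or right; resin mounts between are only 20 mm high.
- bottle_pale: Suspension bottle, palest blue, nearly white: the palest (body and cap; white paper band low down). Loose, upright, 0.08-0.17 kg. Straight body 44 mm diameter to 76 mm up (grip it there), cap 28 mm diameter, 105 mm tall in all. Origin: centre of the underside, z up. Other bottles and the timer are at least 100 mm off to the left or right; resin mounts between are only 20 mm high.
- pad_1: Round white pad with grey centre, 60 mm diameter, 4 mm thick, fixed on the low aluminium rail: the end pad at the rail's right (-y) end. Origin: centre of its underside, 10 mm above the table; its upper face is 14 mm above the table. x points across the rail, y along it. Four pads in a straight row 80 mm apart; the rail is 84 x 400 mm, within 0.2 rad of the left-right line.
- pad_2: Round white pad with grey centre, 60 mm diameter, 4 mm thick, fixed on the low aluminium rail: the second pad from the right (-y) end. Origin: centre of its underside, 10 mm above the table; its upper face is 14 mm above the table. x points across the rail, y along it. Four pads in a straight row 80 mm apart; the rail is 84 x 400 mm, within 0.2 rad of the left-right line.
- pad_3: Round white pad with grey centre, 60 mm diameter, 4 mm thick, fixed on the low aluminium rail: the third pad from the right (-y) end. Origin: centre of its underside, 10 mm above the table; its upper face is 14 mm above the table. x points across the rail, y along it. Four pads in a straight row 80 mm apart; the rail is 84 x 400 mm, within 0.2 rad of the left-right line.
- pad_4: Round white pad with grey centre, 60 mm diameter, 4 mm thick, fixed on the low aluminium rail: the end pad at the rail's left (+y) end. Origin: centre of its underside, 10 mm above the table; its upper face is 14 mm above the table. x points across the rail, y along it. Four pads in a straight row 80 mm apart; the rail is 84 x 400 mm, within 0.2 rad of the left-right line.
- red_post: Red upright post, 22 mm diameter, 45 mm tall, fixed on the rail in line with the pads, 60 mm beyond the centre of one end pad (either end; a grey post of the same size stands at the other end). Origin at the centre of its underside, 10 mm above the table.
- sand_timer: Sand timer: glass with yellow end discs of 54 mm diameter, 95 mm tall, standing loose on the table in the same row as the bottles. Origin at the centre of its underside. Not to be moved.
Things that resemble listed ones, but are neither listed nor needed, are in the scene too. Several things look just like the bottle_navy: the one meant starts farthest from the robot's base.

How it is judged:
By the outcome, as a careful person would: the job done as asked, in the order asked, and still so for the second after the job is handed in, with the robot touching nothing.
It also fails if it takes over 99 s, if anything falls off the work surface, if the arm or the gripper's body presses on something with over 40 N, if the wrist force passes 120 N, or if a joint passes its speed limit or range.

## Robot

A 6-joint arm with a two-finger parallel gripper is mounted at the origin on the work surface. World frame = base frame: x ahead of the robot, y to its left, z up, the work surface at z = 0. Lengths are in mm, angles in rad, forces in N, time in s.
With the tool pointing down it reaches from about 350 to 775 mm from the base axis. Payload 7.3 kg.
Tool frame: the origin (TCP) lies midway between the tips of the shut fingers; the grasp point (between the pads) lies 19 mm behind it (bot.grip_depth is the distance from the TCP to the grasp point, in mm); z points along the fingers, x is the direction in which the jaws open and shut, and the axes are right-handed (so a half turn about z gives the same grasp; the last joint's range is limited). The gripper opens to 92 mm and grips with 3 to 60 N. Pads are 19 mm wide; open, the fingers measure 130 mm over their backs; the gripper's body (75 mm by 190 mm) begins 47 mm behind the grasp point.
Start: joints at [1.071, 0.342, 1.524, -0, 1.275, -0.146], TCP at [181.881, 492.508, 226.741] pointing down, gripper open.
Joint ranges: [-2.53, 2.53], [-0.77, 2.02], [0.04, 2.7], [-1, 4.14], [0.28, 2.66], [-3.11, 3.11]. Speed limits (rad/s): [2.57, 2.57, 3.14, 3.14, 3.14, 3.14].

## Interface

Orientations are given as [roll, pitch, yaw] about the fixed x, y, z axes, in that order (R = Rz(yaw) Ry(pitch) Rx(roll)).
In Python, from plant import bot gives the robot as it stands. The module is installed in compiled form; this text tells all that it offers.
- The arm moves only by the shell command python3 -m inch 'ROWS'. ROWS is JSON, a list that holds one entry, the list of rows, each a list of 7 numbers: the shift along the tool's x, y, z each as a share of 0.2 m, from -1 to 1, then the turn, a rotation vector about the tool's x, y, z each as a share of 45 degrees, from -1 to 1, then the closure, from -1 (fully open) to 1 (shut), so that 0 is half open. A call has exactly 10 rows; each row is the pose to reach, as a shift and turn from the pose commanded when the call began, along the tool's axes at that moment; what a row does not reach only later rows make up. A row lasts 1/8 s, in which the tool goes at most 62.5 mm and 10.7 degrees, less where a joint would pass 70% of its speed; a pose out of reach is approached as far as the arm can. A call with a number of a shift or a turn outside -1 to 1 is refused whole. A call with a gripper value outside its range is refused whole. The fingers move at their own pace and stop on an object; the grip force is fixed at half the most. Time passes only in rows, so rows that repeat a pose let the fingers close, or fill a call up. It gives the time, the measured TCP pose, the force and the opening at its end, in the units of the state.
- bot.get_obs(): the state, without advancing time (a new reading comes with each control period).
- bot.capture(name): name is "scene" or "top"; returns the picture (420x560x3 uint8, red, green, blue); there is no depth.
- bot.camera_params(name): a dict with "fx", "fy", "cx", "cy" (pixels), "k1" (the pictures are not rectified: a ray, as slopes to the right and down, at radius r is drawn at 1 + k1 r^2 times it, then the intrinsics apply), "R" (3x3) and "t" (3): a world point X has camera coordinates R X + t. Camera axes: x right, y down, z forward; pixel columns grow to the right and rows downward; lengths in mm; the calibration is good to about 2 mm. A picture is of the moment at which its call begins. camera_params takes no time and is no camera call.
- bot.close_job(): hands the job in, once; it reports no verdict.
The state is a dict: "time": time; "joint_positions": joint angles; "dq": joint speeds; "tau": joint torques, N m; "tool_pos": TCP position; "tcp_rot": TCP orientation; "contact_force": force on the tool from outside, world axes, zero at the start; "moment": the same for the moment, N m; "grip_width": finger opening in mm.
Only numpy, scipy, OpenCV 4.12 (cv2) and the standard library are available. Lean on these libraries where they do the work, as an engineer would, in place of code of your own. Each camera call takes 0.05 s, during which the arm holds its last target.

## Working session

There is one attempt and no reset: what is moved stays moved. The work goes in short steps, Python scripts to look and compute and a shell command to move; the robot and the scene stay as the last step left them, time stands still between calls to the robot, and variables do not carry over. Pictures are saved under pics/ and viewed, and the job is handed in when it is done.

```bash
mkdir -p pics
python3 - <<'E'
from plant import bot
import cv2
o=bot.get_obs(); print(o)
for n in("scene","top"):
    im=bot.capture(n); cv2.imwrite(f"pics/{n}0.png",im[:,:,::-1]); print(bot.camera_params(n))
E
```

```text
{'time': 0.0, 'joint_positions': array([ 1.07099253e+00,  3.42724299e-01,  1.52503796e+00, -3.15843700e-05,
        1.27541474e+00, -1.46024885e-01]), 'dq': array([ 6.74739204e-05, -8.43601148e-04, -2.93225358e-04,  3.57906035e-04,
        1.55325688e-04,  1.76708261e-03]), 'tau': array([ 1.99500537e-04, -4.31242454e+01, -2.44219279e+01,  7.17375451e-02,
        5.60231984e-02, -1.33963140e-04]), 'tool_pos': array([181.67888765, 492.11069973, 226.03684992]), 'tcp_rot': array([-3.14139200e+00,  1.57187194e-03,  1.21702679e+00]), 'contact_force': array([-0.41291169,  0.40378229, -0.65425067]), 'moment': array([-0.00992838,  0.01903836,  0.01387069]), 'grip_width': 91.63717008180174}
{'fx': 444.83991150628634, 'fy': 444.83991150628634, 'cx': 286.2918609358948, 'cy': 210.67881265024474, 'k1': -0.010174218191589717, 'R': array([[ 0.45726325,  0.88923251,  0.0132615 ],
       [ 0.58659223, -0.29036369, -0.75604132],
       [-0.66844586,  0.35348901, -0.65438953]]), 't': array([-230.53471801, -252.5394523 , 1208.02861798])}
{'fx': 417.6502280025377, 'fy': 417.6502280025377, 'cx': 271.6872531420642, 'cy': 207.82224447622866, 'k1': -0.020408529025221344, 'R': array([[ 1.11328473e-03, -9.99997668e-01, -1.85079336e-03],
       [-9.82958424e-01, -7.54089567e-04, -1.83826464e-01],
       [ 1.83824639e-01,  2.02390412e-03, -9.82956970e-01]]), 't': array([  6.71313922, 483.2591539 , 746.76090205])}
```

View pics/scene0.png

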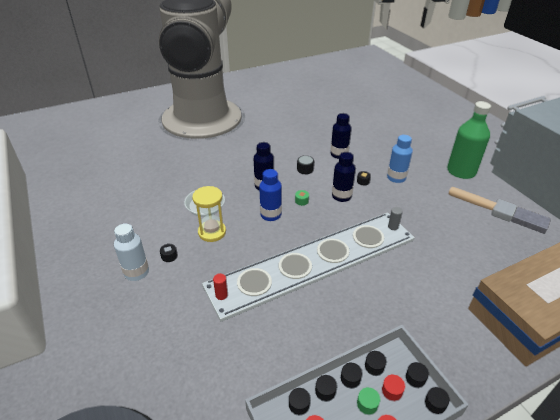

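View pics/top0.png

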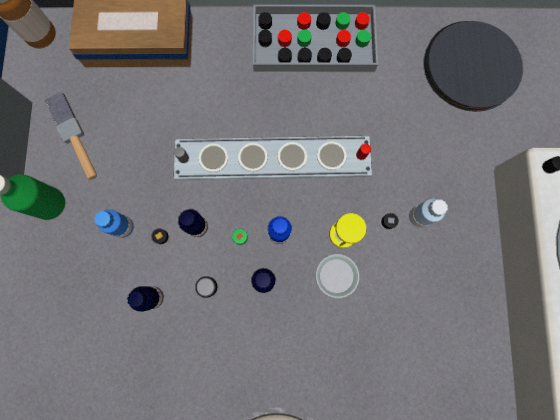

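Top view: the rail runs from (178,155), the grey post, to (365,152), the red post. The pads are at (213,157), (252,156), (292,156) and (331,155). Bottle caps are sky (103,216), navy in the row (187,217), royal (280,225) and pale (438,207), with the timer at (350,228). I'll zoom in next.

```bash
cat > h.py <<'E'
import numpy as np, cv2
from plant import bot
def pix(n,X):
    p=bot.camera_params(n); c=np.array(p['R'])@np.array(X,float)+p['t']; s=c[:2]/c[2]; s=s*(1+p['k1']*(s@s))
    return np.array([p['fx']*s[0]+p['cx'],p['fy']*s[1]+p['cy']])
def world(n,uv,z):
    p=bot.camera_params(n); K=np.array([[p['fx'],0,p['cx']],[0,p['fy'],p['cy']],[0,0,1]])
    s=cv2.undistortPoints(np.array([[uv]],float),K,np.array([p['k1'],0,0,0.]))[0,0]
    R=np.array(p['R']);d=R.T@np.array([s[0],s[1],1]);o=-R.T@p['t']
    return o+d*(z-o[2])/d[2]
E
python3 - <<'E'
import cv2
t=cv2.imread('pics/top0.png');s=cv2.imread('pics/scene0.png')
def crop(im,x,y,w,h,k,n): cv2.imwrite(n,cv2.resize(im[y:y+h,x:x+w],None,fx=k,fy=k,interpolation=cv2.INTER_CUBIC))
crop(t,80,130,200,140,4,'pics/ta.png');crop(t,260,130,200,140,4,'pics/tb.png')
crop(s,105,130,200,150,4,'pics/sa.png');crop(s,300,105,130,150,4,'pics/sb.png')
E
```

```text
(no output)
```

View pics/ta.png

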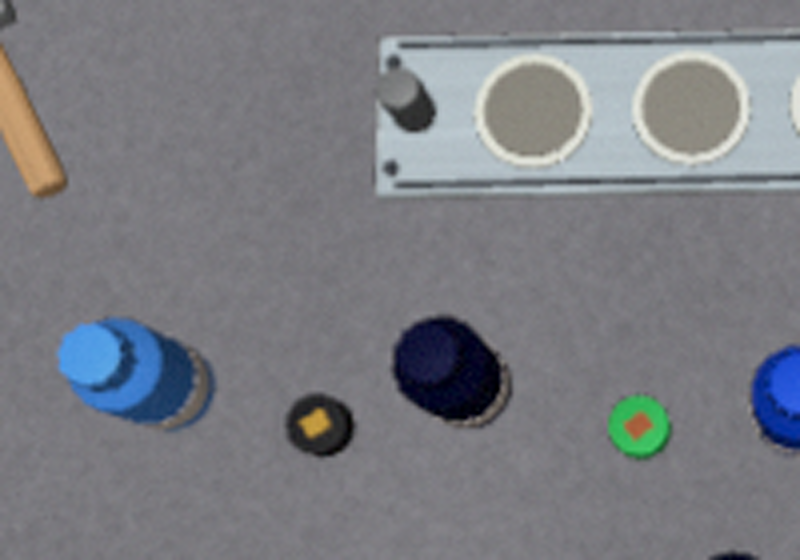

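View pics/tb.png

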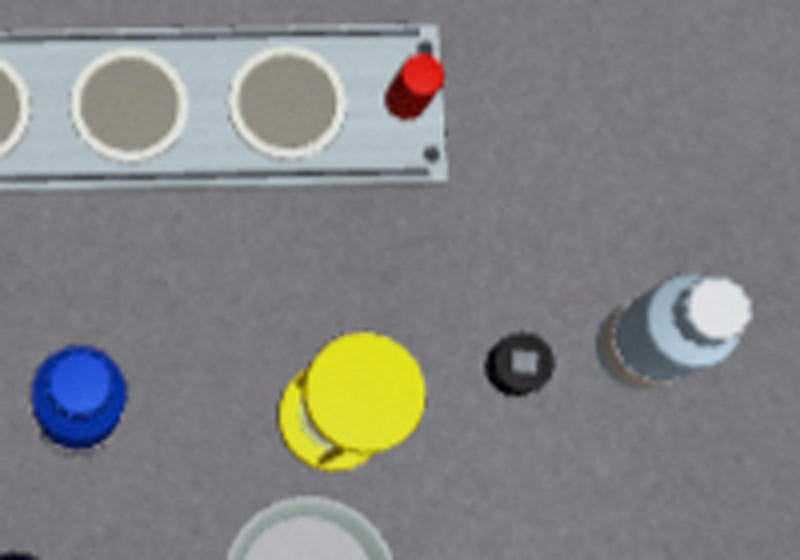

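View pics/sa.png

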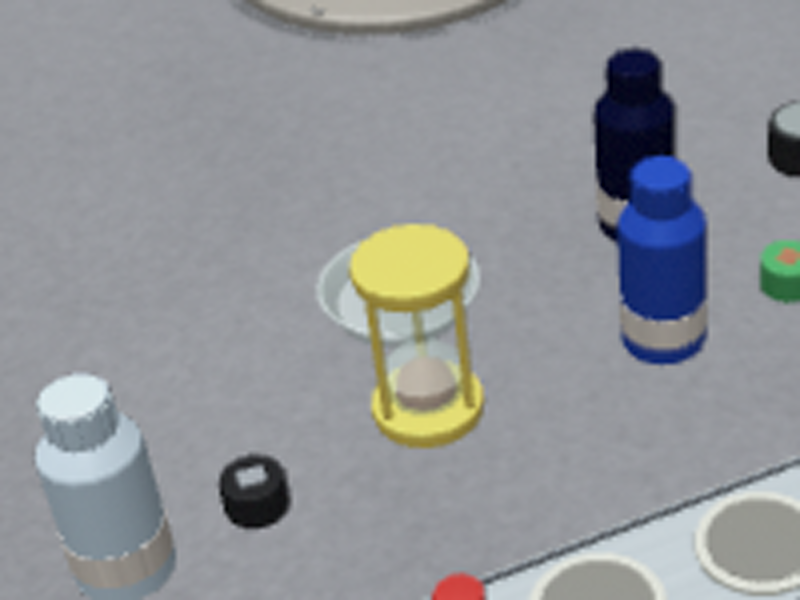

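View pics/sb.png

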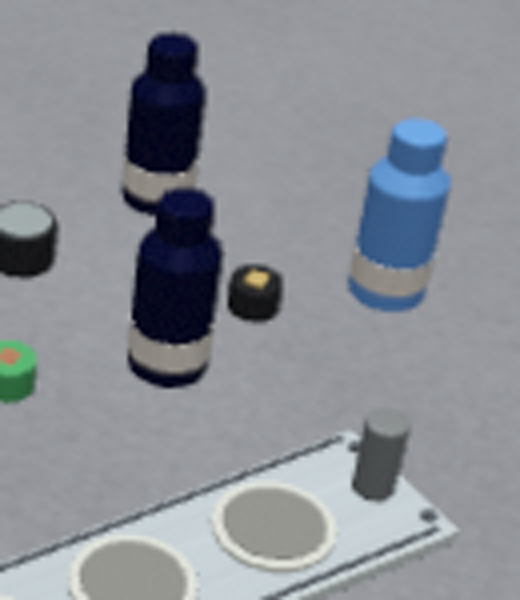

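Run:
```python
from h import *
f=lambda x0,y0,u,v:(x0+(u+.5)/4-.5,y0+(v+.5)/4-.5)
ta=lambda u,v:f(80,130,u,v); tb=lambda u,v:f(260,130,u,v); sa=lambda u,v:f(105,130,u,v); sb=lambda u,v:f(300,105,u,v)
B={'sky':(ta(93,355),sb(418,136)),'navy':(ta(432,350),sb(186,206)),'royal':(tb(79,384),sa(661,175)),'pale':(tb(718,309),sa(77,393))}
for k,(a,b) in B.items(): print(k,world('top',a,105).round(1),world('scene',b,105).round(1))
for nm,uv in (('nav2',sa(634,63)),('nav3',sb(173,48))): w=world('scene',uv,105);print(nm,w.round(1),np.hypot(*w[:2]).round())
P=[world('top',tb(288,102),14),world('top',tb(129,103),14),world('top',ta(692,107),14),world('top',ta(533,110),14)]
for p in P: print('pad',p.round(1))
print('pad4 scene',world('scene',sb(275,525),14).round(1))
print('timer',world('top',tb(365,392),95).round(1), 'red',world('top',tb(423,75),55).round(1),'grey',world('top',ta(402,88),55).round(1))
print('pad 1,2 scene', world('scene',(254.3,281.7),14).round(1), world('scene',(295.5,265.5),14).round(1))
```

```text
sky [453. 302. 105.] [456.  304.1 105. ]
navy [455.4 153.6 105. ] [457.6 156.9 105. ]
royal [440.6  -6.3 105. ] [443.1  -5.1 105. ]
pale [ 473.9 -286.6  105. ] [ 473.5 -283.   105. ]
nav2 [349.1  24.6 105. ] 350.0
nav3 [319.4 238.  105. ] 398.0
pad [ 597.3 -113.7   14. ]
pad [596.7 -33.4  14. ]
pad [594.6  45.8  14. ]
pad [593. 126.  14.]
pad4 scene [594.4 129.3  14. ]
timer [ 438.6 -132.2   95. ] red [ 597.8 -172.9   55. ] grey [591.1 183.3  55. ]
pad 1,2 scene [ 600.2 -110.9   14. ] [598.9 -30.6  14. ]
```

Both cameras agree to about 3 mm with a steady offset, so I'll average them. The red post is at -y, so navy goes to pad 1, royal to 2, sky to 3 and pale to 4. The navy in the row is the farthest at 482 mm, against 350 and 398 mm for the other two. I'll use jaws along x (yaw 0) and grip at z≈64. Navy first.

```bash
cat > d.py <<'E'
import sys
from h import *
from scipy.spatial.transform import Rotation as Ro
o=bot.get_obs();R=Ro.from_euler('xyz',o['tcp_rot'])
g=np.array([float(a) for a in sys.argv[1:4]])
G=Ro.from_euler('xyz',[np.pi,0,0])
print('t',o['time'],'tcp',o['tool_pos'].round(1),'rot',o['tcp_rot'].round(4),'w',round(o['grip_width'],1),'F',o['contact_force'].round(1))
print('shift shares',(R.inv().apply(g-o['tool_pos'])/200).round(4),'turn shares',((R.inv()*G).as_rotvec()/(np.pi/4)).round(4))
E
python3 -m inch '[[[-0.055,0.094,0,0,0,0.09,-1],[-0.11,0.188,0,0,0,0.18,-1],[-0.165,0.282,0,0,0,0.27,-1],[-0.22,0.376,0,0,0,0.36,-1],[-0.275,0.47,0,0,0,0.45,-1],[-0.33,0.564,0,0,0,0.54,-1],[-0.385,0.658,0,0,0,0.63,-1],[-0.44,0.752,0,0,0,0.72,-1],[-0.495,0.846,0,0,0,0.81,-1],[-0.55,0.94,0,0,0,0.89,-1]]]'
python3 d.py 456.5 155 180
```

```text
time: 1.35
tool_pos: [320.4, 323.5, 226.4]
tcp_rot: [3.142, 0.001, 0.516]
contact_force: [0.9, 0.1, -0.2]
grip_width: 91.5
t 1.35 tcp [320.4 323.5 226.4] rot [3.1415e+00 7.0000e-04 5.1590e-01] w 91.5 F [ 0.9  0.1 -0.2]
shift shares [0.1768 1.0684 0.2321] turn shares [3.000e-04 8.000e-04 6.568e-01]
```

```bash
python3 -m inch '[[[0.02,0.11,0,0,0,0.08,-1],[0.04,0.22,0,0,0,0.16,-1],[0.06,0.34,0,0,0,0.24,-1],[0.08,0.46,0,0,0,0.32,-1],[0.1,0.58,0,0,0,0.4,-1],[0.12,0.7,0,0,0,0.48,-1],[0.14,0.82,0.06,0,0,0.56,-1],[0.16,0.92,0.12,0,0,0.66,-1],[0.177,1,0.18,0,0,0.66,-1],[0.177,1,0.23,0,0,0.66,-1]]]'
python3 d.py 456.5 155 45
```

```text
time: 2.6
tool_pos: [450.2, 167.4, 179.8]
tcp_rot: [3.142, 0.001, -0.0]
contact_force: [0.0, -0.7, -0.3]
grip_width: 92.4
t 2.6 tcp [450.2 167.4 179.8] rot [ 3.1416e+00  6.0000e-04 -4.0000e-04] w 92.4 F [ 0.  -0.7 -0.3]
shift shares [0.0319 0.0618 0.6741] turn shares [ 0.      0.0008 -0.0005]
```

```bash
python3 -m inch '[[[0.032,0.062,0,0,0,0,-1],[0.032,0.062,0.1,0,0,0,-1],[0.032,0.062,0.22,0,0,0,-1],[0.032,0.062,0.34,0,0,0,-1],[0.032,0.062,0.46,0,0,0,-1],[0.032,0.062,0.57,0,0,0,-1],[0.032,0.062,0.64,0,0,0,-1],[0.032,0.062,0.674,0,0,0,-1],[0.032,0.062,0.674,0,0,0,-1],[0.032,0.062,0.674,0,0,0,0]]]'
python3 -m inch '[[[0,0,0,0,0,0,0.2],[0,0,0,0,0,0,0.3],[0,0,0,0,0,0,0.4],[0,0,0,0,0,0,0.5],[0,0,0,0,0,0,0.6],[0,0,0,0,0,0,0.7],[0,0,0,0,0,0,0.8],[0,0,0,0,0,0,0.9],[0,0,0,0,0,0,1],[0,0,0,0,0,0,1]]]'
python3 d.py 456.5 155 45
```

```text
time: 3.85
tool_pos: [456.8, 155.7, 46.6]
tcp_rot: [-3.141, -0.001, -0.0]
contact_force: [0.3, 0.6, -0.4]
grip_width: 85.7
time: 5.1
tool_pos: [456.3, 155.6, 45.9]
tcp_rot: [-3.142, -0.0, -0.0]
contact_force: [-1.1, 0.5, -0.5]
grip_width: 43.1
t 5.1 tcp [456.3 155.6  45.9] rot [-3.1415e+00 -1.0000e-04 -3.0000e-04] w 43.1 F [-1.1  0.5 -0.5]
shift shares [0.0008 0.0029 0.0044] turn shares [-0.0001 -0.0001 -0.0004]
```

```bash
python3 -m inch '[[[0,0,-0.08,0,0,0,1],[0,0,-0.22,0,0,0,1],[0,0,-0.36,0,0,0,1],[0,0,-0.5,0,0,0,1],[0,0,-0.64,0,0,0,1],[0.05,0.1,-0.74,0,0,0,1],[0.11,0.22,-0.75,0,0,0,1],[0.18,0.36,-0.75,0,0,0,1],[0.25,0.5,-0.75,0,0,0,1],[0.3,0.6,-0.75,0,0,0,1]]]'
python3 d.py 598.5 -112.2 196
python3 - <<'E'
from h import *
for n in('scene','top'): cv2.imwrite(f'pics/{n}1.png',bot.capture(n)[:,:,::-1])
E
```

```text
time: 6.35
tool_pos: [516.8, 34.3, 195.7]
tcp_rot: [3.142, -0.0, -0.001]
contact_force: [-0.3, 0.3, -1.8]
grip_width: 43.3
t 6.35 tcp [516.8  34.3 195.7] rot [ 3.1415e+00 -2.0000e-04 -1.1000e-03] w 43.3 F [-0.3  0.3 -1.8]
shift shares [ 0.4093  0.7318 -0.0012] turn shares [ 0.0001 -0.0003 -0.0015]
```

View pics/scene1.png

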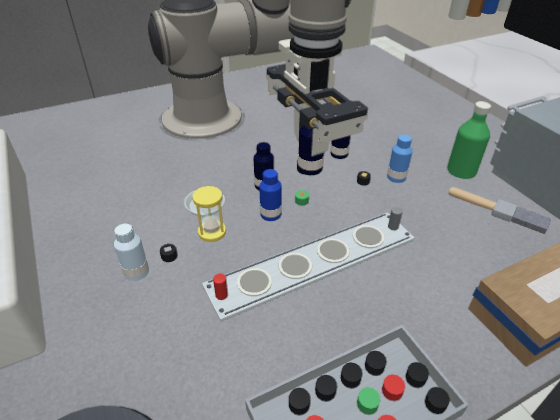

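The navy bottle is held upright in the gripper at about (310,150), and everything else is where it was. Next I'll move it over pad 1.

```bash
python3 -m inch '[[[0.06,0.1,0,0,0,0,1],[0.13,0.22,0,0,0,0,1],[0.2,0.36,0,0,0,0,1],[0.27,0.48,0,0,0,0,1],[0.34,0.6,0,0,0,0,1],[0.38,0.68,0,0,0,0,1],[0.409,0.732,0,0,0,0,1],[0.409,0.732,0.05,0,0,0,1],[0.409,0.732,0.15,0,0,0,1],[0.409,0.732,0.25,0,0,0,1]]]'
python3 d.py 598.5 -112.2 61
```

```text
time: 7.7
tool_pos: [597.4, -109.8, 144.8]
tcp_rot: [-3.141, 0.001, 0.001]
contact_force: [0.5, 0.0, -1.1]
grip_width: 43.2
t 7.7 tcp [ 597.4 -109.8  144.8] rot [-3.141e+00  7.000e-04  5.000e-04] w 43.2 F [ 0.5  0.  -1.1]
shift shares [0.0056 0.0122 0.4192] turn shares [-0.0008  0.0008  0.0007]
```

```bash
python3 -m inch '[[[0.005,0.008,0.06,0,0,0,1],[0.005,0.008,0.13,0,0,0,1],[0.005,0.008,0.2,0,0,0,1],[0.005,0.008,0.26,0,0,0,1],[0.005,0.008,0.31,0,0,0,1],[0.005,0.008,0.35,0,0,0,1],[0.005,0.008,0.38,0,0,0,1],[0.005,0.008,0.385,0,0,0,1],[0.005,0.008,0.385,0,0,0,1],[0.005,0.008,0.385,0,0,0,1]]]'
python3 d.py 598.5 -112.2 60.5
python3 - <<'E'
from h import *
for n in('scene','top'):
    im=bot.capture(n)[:,:,::-1]
    u,v=pix(n,[598,-112,20]).astype(int); cv2.imwrite(f'pics/{n}2.png',cv2.resize(im[max(v-75,0):v+75,u-90:u+90],None,fx=4,fy=4,interpolation=cv2.INTER_CUBIC)); print(n,u-90,max(v-75,0))
E
```

```text
time: 8.95
tool_pos: [599.3, -112.5, 69.3]
tcp_rot: [3.141, -0.001, -0.0]
contact_force: [1.4, 0.1, -0.7]
grip_width: 43.5
t 8.95 tcp [ 599.3 -112.5   69.3] rot [ 3.1415e+00 -8.0000e-04 -4.0000e-04] w 43.5 F [ 1.4  0.1 -0.7]
shift shares [-0.0039 -0.0017  0.0441] turn shares [ 0.0002 -0.001  -0.0005]
scene 163 203
top 241 78
```

View pics/scene2.png

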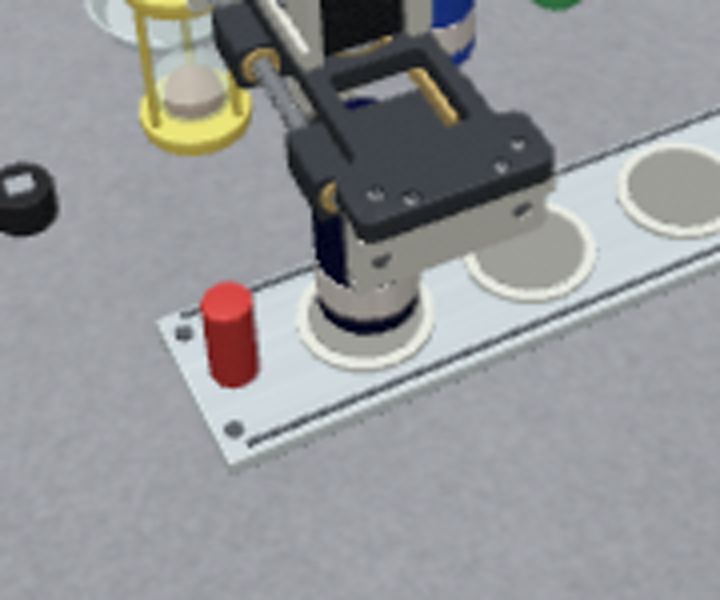

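View pics/top2.png

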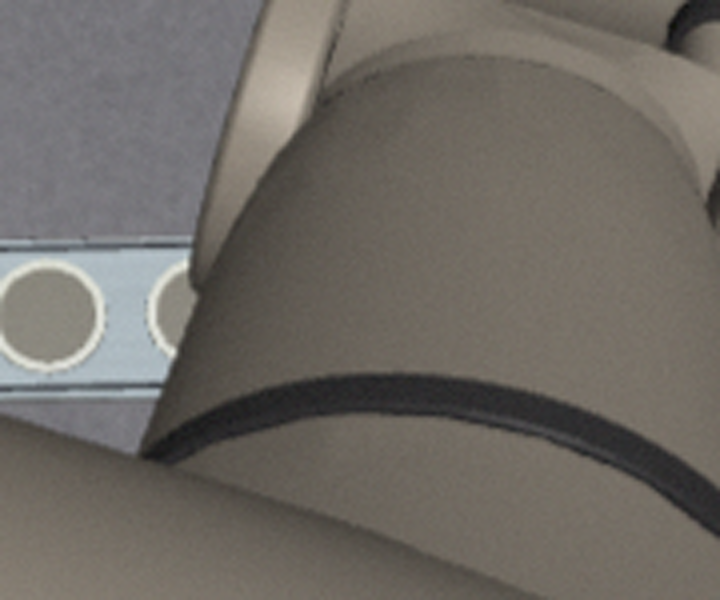

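The bottle hangs about 9 mm above pad 1 and is centred on it (scene crop around (365,320)). I'll lower it, open the jaws and lift away.

```bash
python3 -m inch '[[[-0.002,0,0.01,0,0,0,1],[-0.002,0,0.02,0,0,0,1],[-0.002,0,0.03,0,0,0,1],[-0.002,0,0.04,0,0,0,1],[-0.002,0,0.045,0,0,0,1],[-0.002,0,0.045,0,0,0,1],[-0.002,0,0.045,0,0,0,0.1],[-0.002,0,0.045,0,0,0,-0.3],[-0.002,0,0.045,0,0,0,-1],[-0.002,0,0.045,0,0,0,-1]]]'
python3 -m inch '[[[0,0,0,0,0,0,-1],[0,0,0,0,0,0,-1],[0,0,-0.06,0,0,0,-1],[0,0,-0.16,0,0,0,-1],[0,0,-0.28,0,0,0,-1],[0,0,-0.4,0,0,0,-1],[-0.1,-0.05,-0.5,0,0,0,-1],[-0.25,-0.12,-0.55,0,0,0,-1],[-0.4,-0.2,-0.55,0,0,0,-1],[-0.55,-0.3,-0.55,0,0,0,-1]]]'
python3 d.py 442 -5.7 170
python3 - <<'E'
from h import *
for n in('scene','top'): cv2.imwrite(f'pics/{n}3.png',bot.capture(n)[:,:,::-1])
E
```

```text
time: 10.3
tool_pos: [598.7, -112.5, 60.0]
tcp_rot: [3.142, -0.0, -0.0]
contact_force: [0.1, -0.6, 0.7]
grip_width: 69.1
time: 11.55
tool_pos: [487.9, -52.2, 171.0]
tcp_rot: [3.141, -0.002, -0.001]
contact_force: [0.8, -0.1, 0.4]
grip_width: 92.1
t 11.55 tcp [487.9 -52.2 171. ] rot [ 3.1412e+00 -1.7000e-03 -8.0000e-04] w 92.1 F [ 0.8 -0.1  0.4]
shift shares [-0.2299 -0.2323  0.0045] turn shares [ 0.0005 -0.0022 -0.001 ]
```

View pics/scene3.png

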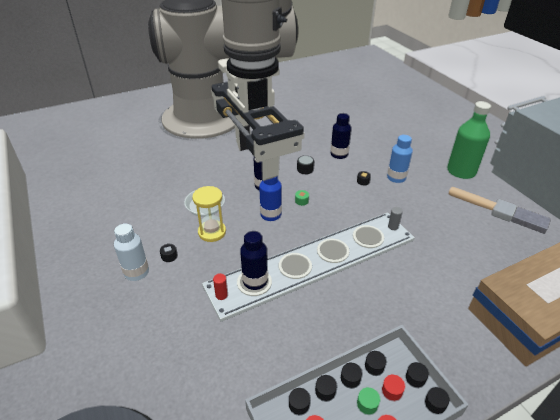

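View pics/top3.png

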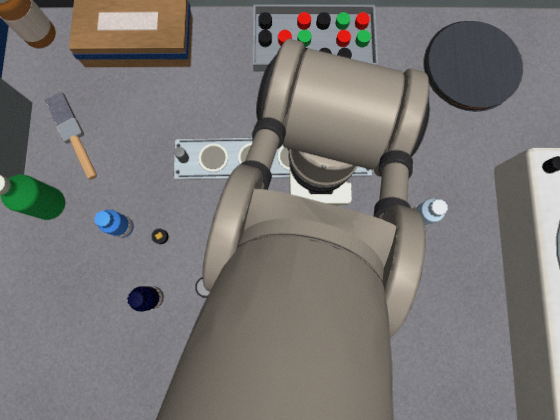

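Run:
```python
import cv2
im=cv2.imread('pics/scene3.png')[215:315,200:320]; cv2.imwrite('pics/c3.png',cv2.resize(im,None,fx=6,fy=6,interpolation=cv2.INTER_CUBIC))
```

```text
(no output)
```

View pics/c3.png

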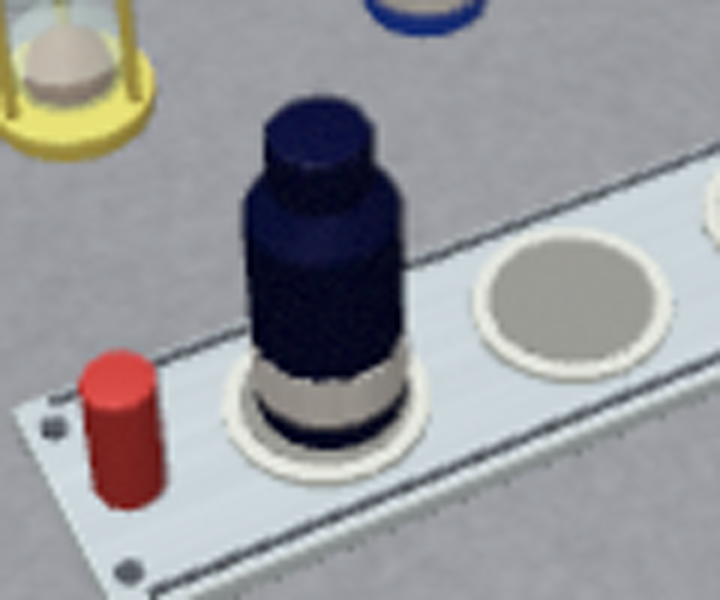

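Run:
```python
from h import *
def poly(c,r,z,off,k=6):
    a=np.linspace(0,2*np.pi,180)
    return np.array([(pix('scene',[c[0]+r*np.cos(t),c[1]+r*np.sin(t),z])-off+.5)*k-.5 for t in a])
off=np.array([200,215])
for c in([598.5,-112.2],[600.2,-110.9],[602,-109],[599,-110]):
    p=poly(c,30,14,off); b=poly(c,22,14,off); cap=poly(c,14,119,off)
    print(c,'pad l,r,bot,',p[:,0].min(),p[:,0].max(),p[:,1].max(),'bottle l r bot',b[:,0].min(),b[:,0].max(),b[:,1].max(),'cap l r top',cap[:,0].min(),cap[:,0].max(),cap[:,1].min())
```

```text
[598.5, -112.2] pad l,r,bot, 215.94423212452716 427.3442489629218 484.33310761762175 bottle l r bot 244.23889459734244 399.2341124082251 461.40047216543337 cap l r top 253.13613259464182 361.617560202234 98.33627340220738
[600.2, -110.9] pad l,r,bot, 222.49062340941748 434.05530817256806 487.04723434491666 bottle l r bot 250.8061794749923 405.9221051131382 464.07171990294694 cap l r top 260.3632287767399 368.9378884973472 100.81601580432192
[602, -109] pad l,r,bot, 231.1487594094537 442.8304133302771 489.24657110082444 bottle l r bot 259.47841346809105 414.6800813872419 466.236733328083 cap l r top 269.9035850401989 378.5445451579385 102.83372357724267
[599, -110] pad l,r,bot, 223.8152976387138 435.06464281965134 482.7801426446621 bottle l r bot 252.08827917588036 406.973047059396 459.8735675202629 cap l r top 261.7576994859765 370.15408126930186 96.94542406197104
```

Navy is upright on pad 1, about 2 mm off centre towards +x, +y, which matches the pure top-camera values. From here I'll use the top-camera coordinates for picks and pads. Royal next.

```bash
python3 -m inch '[[[-0.05,-0.05,0,0,0,0,-1],[-0.12,-0.12,0,0,0,0,-1],[-0.19,-0.19,0,0,0,0,-1],[-0.234,-0.23,0,0,0,0,-1],[-0.234,-0.23,0.06,0,0,0,-1],[-0.234,-0.23,0.16,0,0,0,-1],[-0.234,-0.23,0.27,0,0,0,-1],[-0.234,-0.23,0.38,0,0,0,-1],[-0.234,-0.23,0.48,0,0,0,-1],[-0.234,-0.23,0.55,0,0,0,-1]]]'
python3 d.py 441 -6.3 45.5
```

```text
time: 12.9
tool_pos: [441.8, -6.8, 58.3]
tcp_rot: [-3.141, 0.001, -0.001]
contact_force: [0.2, 0.3, 0.4]
grip_width: 92.0
t 12.9 tcp [441.8  -6.8  58.3] rot [-3.1414e+00  1.1000e-03 -7.0000e-04] w 92.0 F [0.2 0.3 0.4]
shift shares [-0.0039 -0.0022  0.0639] turn shares [-0.0002  0.0014 -0.0009]
```

```bash
python3 -m inch '[[[-0.002,-0.002,0.03,0,0,0,-1],[-0.002,-0.002,0.055,0,0,0,-0.6],[-0.002,-0.002,0.06,0,0,0,-0.3],[-0.002,-0.002,0.06,0,0,0,0],[-0.002,-0.002,0.06,0,0,0,0.3],[-0.002,-0.002,0.06,0,0,0,0.6],[-0.002,-0.002,0.06,0,0,0,1],[-0.002,-0.002,0.06,0,0,0,1],[-0.002,-0.002,0.06,0,0,0,1],[-0.002,-0.002,0.06,0,0,0,1]]]'
python3 d.py 441 -6.3 45.5
```

```text
time: 14.15
tool_pos: [441.6, -6.0, 48.1]
tcp_rot: [-3.142, -0.0, -0.0]
contact_force: [-0.2, 0.6, 4.1]
grip_width: 43.5
t 14.15 tcp [441.6  -6.   48.1] rot [-3.1416e+00 -4.0000e-04 -4.0000e-04] w 43.5 F [-0.2  0.6  4.1]
shift shares [-0.0029  0.0013  0.0129] turn shares [-0.     -0.0005 -0.0005]
```

```bash
python3 -m inch '[[[0,0,-0.08,0,0,0,1],[0,0,-0.22,0,0,0,1],[0,0,-0.36,0,0,0,1],[0,0,-0.5,0,0,0,1],[0,0,-0.62,0,0,0,1],[0.08,0.02,-0.7,0,0,0,1],[0.2,0.05,-0.72,0,0,0,1],[0.34,0.08,-0.72,0,0,0,1],[0.48,0.11,-0.72,0,0,0,1],[0.6,0.137,-0.72,0,0,0,1]]]'
python3 d.py 596.7 -33.4 193
python3 -m inch '[[[0.08,0,0,0,0,0,1],[0.15,0,0,0,0,0,1],[0.175,0,0,0,0,0,1],[0.175,0,0.08,0,0,0,1],[0.175,0,0.2,0,0,0,1],[0.175,0,0.32,0,0,0,1],[0.175,0,0.44,0,0,0,1],[0.175,0,0.54,0,0,0,1],[0.175,0,0.6,0,0,0,1],[0.175,0,0.6,0,0,0,1]]]'
python3 d.py 596.7 -33.4 62.5
```

```text
time: 15.4
tool_pos: [562.1, -33.7, 191.2]
tcp_rot: [-3.141, 0.001, -0.0]
contact_force: [0.1, -0.5, -1.9]
grip_width: 43.2
t 15.4 tcp [562.1 -33.7 191.2] rot [-3.1413e+00  1.2000e-03 -4.0000e-04] w 43.2 F [ 0.1 -0.5 -1.9]
shift shares [ 0.1732 -0.0013 -0.0094] turn shares [-0.0004  0.0015 -0.0005]
time: 16.65
tool_pos: [595.4, -33.3, 70.8]
tcp_rot: [-3.141, 0.002, -0.0]
contact_force: [-0.4, 0.5, -2.3]
grip_width: 43.5
t 16.65 tcp [595.4 -33.3  70.8] rot [-3.1411e+00  2.4000e-03 -4.0000e-04] w 43.5 F [-0.4  0.5 -2.3]
shift shares [0.0064 0.0003 0.0413] turn shares [-0.0007  0.0031 -0.0005]
```

```bash
python3 -m inch '[[[0.004,0,0.01,0,0,0,1],[0.004,0,0.02,0,0,0,1],[0.004,0,0.03,0,0,0,1],[0.004,0,0.04,0,0,0,1],[0.004,0,0.042,0,0,0,1],[0.004,0,0.042,0,0,0,1],[0.004,0,0.042,0,0,0,0.1],[0.004,0,0.042,0,0,0,-0.3],[0.004,0,0.042,0,0,0,-1],[0.004,0,0.042,0,0,0,-1]]]'
python3 -m inch '[[[0,0,0,0,0,0,-1],[0,0,0,0,0,0,-1],[0,0,-0.06,0,0,0,-1],[0,0,-0.16,0,0,0,-1],[0,0,-0.28,0,0,0,-1],[0,0,-0.4,0,0,0,-1],[-0.05,-0.15,-0.5,0,0,0,-1],[-0.12,-0.35,-0.55,0,0,0,-1],[-0.2,-0.55,-0.55,0,0,0,-1],[-0.28,-0.78,-0.55,0,0,0,-1]]]'
python3 d.py 454 302 172
python3 - <<'E'
from h import *
for n in('scene',): cv2.imwrite(f'pics/{n}4.png',bot.capture(n)[:,:,::-1])
im=cv2.imread('pics/scene4.png')[195:315,200:340]; cv2.imwrite('pics/c4.png',cv2.resize(im,None,fx=5,fy=5,interpolation=cv2.INTER_CUBIC))
E
```

```text
time: 17.9
tool_pos: [597.4, -33.5, 63.7]
tcp_rot: [-3.142, -0.0, -0.0]
contact_force: [-1.1, -0.1, 0.6]
grip_width: 68.5
time: 19.15
tool_pos: [541.0, 123.5, 174.8]
tcp_rot: [-3.141, -0.002, -0.001]
contact_force: [0.7, 0.6, -0.1]
grip_width: 91.7
t 19.15 tcp [541.  123.5 174.8] rot [-3.1414e+00 -1.7000e-03 -1.2000e-03] w 91.7 F [ 0.7  0.6 -0.1]
shift shares [-0.4362 -0.8921  0.0132] turn shares [-0.0003 -0.0022 -0.0015]
```

View pics/c4.png

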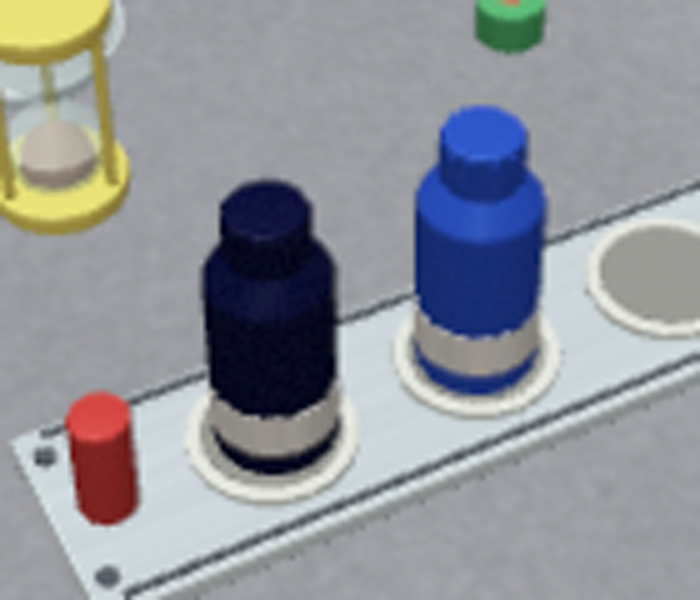

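Royal is upright and centred on pad 2, at about (478,365) in the crop. Sky next.

```bash
python3 -m inch '[[[-0.05,-0.1,0,0,0,0,-1],[-0.12,-0.25,0,0,0,0,-1],[-0.19,-0.4,0,0,0,0,-1],[-0.27,-0.55,0,0,0,0,-1],[-0.34,-0.7,0,0,0,0,-1],[-0.4,-0.82,0,0,0,0,-1],[-0.435,-0.89,0,0,0,0,-1],[-0.435,-0.89,0.06,0,0,0,-1],[-0.435,-0.89,0.16,0,0,0,-1],[-0.435,-0.89,0.26,0,0,0,-1]]]'
python3 d.py 454 302 46
```

```text
time: 20.45
tool_pos: [454.8, 299.4, 120.4]
tcp_rot: [3.141, 0.0, -0.001]
contact_force: [-0.4, -0.5, -0.6]
grip_width: 92.5
t 20.45 tcp [454.8 299.4 120.4] rot [ 3.1411e+00  2.0000e-04 -1.3000e-03] w 92.5 F [-0.4 -0.5 -0.6]
shift shares [-0.0038 -0.0131  0.3718] turn shares [ 0.0006  0.0002 -0.0016]
```

```bash
python3 -m inch '[[[-0.002,-0.01,0.07,0,0,0,-1],[-0.002,-0.01,0.16,0,0,0,-1],[-0.002,-0.01,0.25,0,0,0,-1],[-0.002,-0.01,0.32,0,0,0,-1],[-0.002,-0.01,0.36,0,0,0,-1],[-0.002,-0.01,0.37,0,0,0,-1],[-0.002,-0.01,0.37,0,0,0,-0.5],[-0.002,-0.01,0.37,0,0,0,-0.2],[-0.002,-0.01,0.37,0,0,0,0.1],[-0.002,-0.01,0.37,0,0,0,0.4]]]'
python3 d.py 454 302 46
python3 -m inch '[[[0,0,0,0,0,0,1],[0,0,0,0,0,0,1],[0,0,0,0,0,0,1],[0,0,0,0,0,0,1],[0,0,-0.08,0,0,0,1],[0,0,-0.22,0,0,0,1],[0,0,-0.36,0,0,0,1],[0,0,-0.5,0,0,0,1],[0,0,-0.64,0,0,0,1],[0,0,-0.73,0,0,0,1]]]'
python3 d.py 594.6 45.8 194
```

```text
time: 21.7
tool_pos: [454.1, 302.6, 47.8]
tcp_rot: [-3.141, -0.0, -0.0]
contact_force: [0.6, -0.1, 0.0]
grip_width: 56.3
t 21.7 tcp [454.1 302.6  47.8] rot [-3.1413e+00 -4.0000e-04 -3.0000e-04] w 56.3 F [ 0.6 -0.1  0. ]
shift shares [-0.0003  0.0031  0.0089] turn shares [-0.0003 -0.0006 -0.0004]
time: 22.95
tool_pos: [454.3, 302.7, 196.1]
tcp_rot: [-3.14, -0.002, -0.0]
contact_force: [-0.5, 0.1, -1.2]
grip_width: 42.7
t 22.95 tcp [454.3 302.7 196.1] rot [-3.1404e+00 -2.5000e-03 -3.0000e-04] w 42.7 F [-0.5  0.1 -1.2]
shift shares [0.7019 1.2844 0.0106] turn shares [-0.0015 -0.0031 -0.0004]
```

```bash
python3 -m inch '[[[0.04,0.07,0,0,0,0,1],[0.09,0.16,0,0,0,0,1],[0.15,0.27,0,0,0,0,1],[0.21,0.38,0,0,0,0,1],[0.27,0.49,0,0,0,0,1],[0.33,0.6,0,0,0,0,1],[0.39,0.71,0,0,0,0,1],[0.45,0.82,0,0,0,0,1],[0.5,0.92,0,0,0,0,1],[0.54,0.98,0,0,0,0,1]]]'
python3 d.py 594.6 45.8 194
python3 -m inch '[[[0.06,0.11,0,0,0,0,1],[0.11,0.21,0,0,0,0,1],[0.15,0.29,0,0,0,0,1],[0.16,0.304,0,0,0,0,1],[0.16,0.304,0.08,0,0,0,1],[0.16,0.304,0.2,0,0,0,1],[0.16,0.304,0.32,0,0,0,1],[0.16,0.304,0.44,0,0,0,1],[0.16,0.304,0.54,0,0,0,1],[0.16,0.304,0.59,0,0,0,1]]]'
python3 d.py 594.6 45.8 62
```

```text
time: 24.2
tool_pos: [562.2, 104.9, 193.1]
tcp_rot: [3.142, 0.001, -0.002]
contact_force: [-0.3, 0.5, -0.2]
grip_width: 43.0
t 24.2 tcp [562.2 104.9 193.1] rot [ 3.1415e+00  9.0000e-04 -1.5000e-03] w 43.0 F [-0.3  0.5 -0.2]
shift shares [ 0.1625  0.2953 -0.0048] turn shares [ 0.0001  0.0011 -0.002 ]
time: 25.45
tool_pos: [592.5, 46.6, 73.5]
tcp_rot: [-3.141, 0.003, 0.001]
contact_force: [0.9, 0.4, -0.6]
grip_width: 43.3
t 25.45 tcp [592.5  46.6  73.5] rot [-3.1412e+00  3.1000e-03  6.0000e-04] w 43.3 F [ 0.9  0.4 -0.6]
shift shares [0.0108 0.004  0.0575] turn shares [-0.0005  0.0039  0.0008]
```

```bash
python3 -m inch '[[[0.004,0.002,0.01,0,0,0,1],[0.004,0.002,0.02,0,0,0,1],[0.004,0.002,0.03,0,0,0,1],[0.004,0.002,0.035,0,0,0,1],[0.004,0.002,0.035,0,0,0,1],[0.004,0.002,0.035,0,0,0,1],[0.004,0.002,0.035,0,0,0,1],[0.004,0.002,0.035,0,0,0,1],[0.004,0.002,0.035,0,0,0,1],[0.004,0.002,0.035,0,0,0,1]]]'
python3 d.py 594.6 45.8 62
```

```text
time: 26.7
tool_pos: [594.7, 45.3, 68.5]
tcp_rot: [-3.141, -0.0, -0.0]
contact_force: [0.3, 0.3, -1.9]
grip_width: 43.4
t 26.7 tcp [594.7  45.3  68.5] rot [-3.1415e+00 -0.0000e+00 -4.0000e-04] w 43.4 F [ 0.3  0.3 -1.9]
shift shares [-0.0003 -0.0024  0.0326] turn shares [-0.0001 -0.     -0.0005]
```

Release, then head for pale at (473.9, -286.6). I'll stay above everything on the way.

```bash
python3 -m inch '[[[0,0,0.01,0,0,0,1],[0,0,0.02,0,0,0,1],[0,0,0.03,0,0,0,1],[0,0,0.033,0,0,0,1],[0,0,0.033,0,0,0,1],[0,0,0.033,0,0,0,1],[0,0,0.033,0,0,0,0.1],[0,0,0.033,0,0,0,-0.3],[0,0,0.033,0,0,0,-1],[0,0,0.033,0,0,0,-1]]]'
python3 -m inch '[[[0,0,0,0,0,0,-1],[0,0,0,0,0,0,-1],[0,0,-0.06,0,0,0,-1],[0,0,-0.16,0,0,0,-1],[0,0,-0.28,0,0,0,-1],[0,0,-0.4,0,0,0,-1],[-0.06,0.12,-0.5,0,0,0,-1],[-0.13,0.32,-0.58,0,0,0,-1],[-0.2,0.52,-0.6,0,0,0,-1],[-0.28,0.74,-0.6,0,0,0,-1]]]'
python3 d.py 474 -286.6 182
```

```text
time: 27.95
tool_pos: [594.8, 45.3, 62.0]
tcp_rot: [-3.142, -0.0, -0.0]
contact_force: [0.2, 0.2, -0.3]
grip_width: 68.9
time: 29.2
tool_pos: [538.6, -103.8, 183.5]
tcp_rot: [3.141, -0.003, 0.0]
contact_force: [0.7, 0.1, 0.1]
grip_width: 91.6
t 29.2 tcp [ 538.6 -103.8  183.5] rot [ 3.1409e+00 -2.5000e-03  3.0000e-04] w 91.6 F [0.7 0.1 0.1]
shift shares [-0.3233  0.9139  0.0075] turn shares [ 0.0009 -0.0032  0.0004]
```

```bash
python3 -m inch '[[[-0.04,0.11,0,0,0,0,-1],[-0.09,0.26,0,0,0,0,-1],[-0.14,0.41,0,0,0,0,-1],[-0.19,0.56,0,0,0,0,-1],[-0.25,0.71,0,0,0,0,-1],[-0.3,0.84,0,0,0,0,-1],[-0.323,0.912,0,0,0,0,-1],[-0.323,0.912,0.06,0,0,0,-1],[-0.323,0.912,0.16,0,0,0,-1],[-0.323,0.912,0.26,0,0,0,-1]]]'
python3 d.py 474 -286.6 46
python3 - <<'E'
from h import *
for n in('scene',): cv2.imwrite(f'pics/{n}5.png',bot.capture(n)[:,:,::-1])
E
```

```text
time: 30.45
tool_pos: [474.2, -283.7, 128.8]
tcp_rot: [-3.141, 0.0, 0.001]
contact_force: [0.3, -0.2, -0.8]
grip_width: 91.9
t 30.45 tcp [ 474.2 -283.7  128.8] rot [-3.1407e+00  2.0000e-04  5.0000e-04] w 91.9 F [ 0.3 -0.2 -0.8]
shift shares [-0.0008  0.0149  0.4138] turn shares [-0.0011  0.0003  0.0007]
```

View pics/scene5.png

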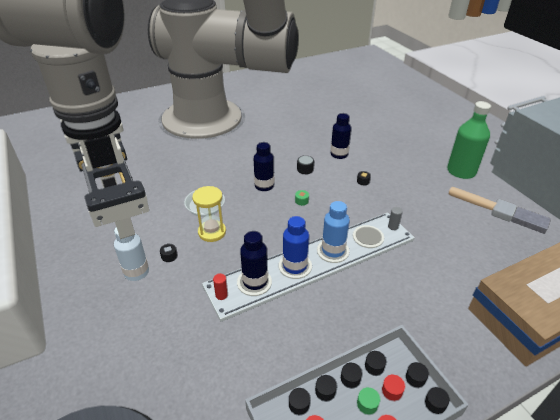

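Three bottles stand on their pads, and the gripper is above pale at (130,225). Descend and grip.

```bash
python3 -m inch '[[[0,0.006,0.07,0,0,0,-1],[0,0.006,0.16,0,0,0,-1],[0,0.006,0.26,0,0,0,-1],[0,0.006,0.34,0,0,0,-1],[0,0.006,0.39,0,0,0,-1],[0,0.006,0.41,0,0,0,-1],[0,0.006,0.41,0,0,0,-0.5],[0,0.006,0.41,0,0,0,-0.2],[0,0.006,0.41,0,0,0,0.1],[0,0.006,0.41,0,0,0,0.4]]]'
python3 d.py 474 -286.6 46
python3 -m inch '[[[0,0,0,0,0,0,1],[0,0,0,0,0,0,1],[0,0,0,0,0,0,1],[0,0,0,0,0,0,1],[0,0,-0.08,0,0,0,1],[0,0,-0.22,0,0,0,1],[0,0,-0.36,0,0,0,1],[0,0,-0.5,0,0,0,1],[0,0,-0.64,0,0,0,1],[0,0,-0.75,0,0,0,1]]]'
python3 d.py 593 126 196
```

```text
time: 31.75
tool_pos: [474.1, -286.3, 48.2]
tcp_rot: [3.141, -0.001, -0.0]
contact_force: [0.6, -0.0, -0.2]
grip_width: 56.4
t 31.75 tcp [ 474.1 -286.3   48.2] rot [ 3.1413e+00 -5.0000e-04 -4.0000e-04] w 56.4 F [ 0.6 -0.  -0.2]
shift shares [-0.0004  0.0013  0.011 ] turn shares [ 0.0003 -0.0006 -0.0005]
time: 33.0
tool_pos: [474.0, -286.3, 200.2]
tcp_rot: [3.141, -0.001, -0.0]
contact_force: [-0.3, -0.3, -0.7]
grip_width: 43.2
t 33.0 tcp [ 474.  -286.3  200.2] rot [ 3.1406e+00 -1.4000e-03 -4.0000e-04] w 43.2 F [-0.3 -0.3 -0.7]
shift shares [ 0.5941 -2.0617  0.0197] turn shares [ 0.0012 -0.0018 -0.0005]
```

```bash
python3 -m inch '[[[0,-0.07,0,0,0,0,1],[0.02,-0.16,0,0,0,0,1],[0.04,-0.27,0,0,0,0,1],[0.06,-0.38,0,0,0,0,1],[0.08,-0.49,0,0,0,0,1],[0.1,-0.6,0,0,0,0,1],[0.12,-0.71,0,0,0,0,1],[0.14,-0.82,0,0,0,0,1],[0.16,-0.92,0,0,0,0,1],[0.18,-1,0,0,0,0,1]]]'
python3 -m inch '[[[0.03,-0.1,0,0,0,0,1],[0.07,-0.21,0,0,0,0,1],[0.11,-0.32,0,0,0,0,1],[0.15,-0.43,0,0,0,0,1],[0.19,-0.54,0,0,0,0,1],[0.23,-0.65,0,0,0,0,1],[0.27,-0.76,0,0,0,0,1],[0.31,-0.86,0,0,0,0,1],[0.35,-0.94,0,0,0,0,1],[0.38,-1,0,0,0,0,1]]]'
python3 d.py 593 126 196
```

```text
time: 34.25
tool_pos: [509.4, -84.1, 196.9]
tcp_rot: [-3.141, 0.002, 0.001]
contact_force: [-0.2, -0.2, -0.4]
grip_width: 43.5
time: 35.5
tool_pos: [586.4, 114.7, 197.7]
tcp_rot: [-3.142, 0.0, 0.0]
contact_force: [1.5, -0.2, -0.9]
grip_width: 43.2
t 35.5 tcp [586.4 114.7 197.7] rot [-3.1416e+00  3.0000e-04  1.0000e-04] w 43.2 F [ 1.5 -0.2 -0.9]
shift shares [ 0.0329 -0.0564  0.0084] turn shares [-0.      0.0004  0.0001]
```

```bash
python3 -m inch '[[[0.02,-0.03,0,0,0,0,1],[0.033,-0.056,0.04,0,0,0,1],[0.033,-0.056,0.12,0,0,0,1],[0.033,-0.056,0.23,0,0,0,1],[0.033,-0.056,0.34,0,0,0,1],[0.033,-0.056,0.45,0,0,0,1],[0.033,-0.056,0.54,0,0,0,1],[0.033,-0.056,0.6,0,0,0,1],[0.033,-0.056,0.63,0,0,0,1],[0.033,-0.056,0.63,0,0,0,1]]]'
python3 -m inch '[[[0,0,0,0,0,0,1],[0,0,0,0,0,0,1],[0,0,0,0,0,0,1],[0,0,0,0,0,0,1],[0,0,0,0,0,0,1],[0,0,0,0,0,0,1],[0,0,0,0,0,0,1],[0,0,0,0,0,0,1],[0,0,0,0,0,0,1],[0,0,0,0,0,0,1]]]'
python3 d.py 593 126 62.6
```

```text
time: 36.75
tool_pos: [592.6, 124.8, 71.7]
tcp_rot: [-3.142, 0.0, -0.0]
contact_force: [-0.0, 0.8, 0.2]
grip_width: 42.9
time: 38.0
tool_pos: [592.7, 124.9, 71.9]
tcp_rot: [-3.142, 0.0, -0.0]
contact_force: [0.3, 0.3, -1.1]
grip_width: 43.2
t 38.0 tcp [592.7 124.9  71.9] rot [-3.1415e+00  0.0000e+00 -3.0000e-04] w 43.2 F [ 0.3  0.3 -1.1]
shift shares [ 0.0016 -0.0054  0.0465] turn shares [-0.0001  0.     -0.0004]
```

```bash
python3 -m inch '[[[0.002,-0.005,0.01,0,0,0,1],[0.002,-0.005,0.02,0,0,0,1],[0.002,-0.005,0.03,0,0,0,1],[0.002,-0.005,0.04,0,0,0,1],[0.002,-0.005,0.047,0,0,0,1],[0.002,-0.005,0.047,0,0,0,1],[0.002,-0.005,0.047,0,0,0,0.1],[0.002,-0.005,0.047,0,0,0,-0.3],[0.002,-0.005,0.047,0,0,0,-1],[0.002,-0.005,0.047,0,0,0,-1]]]'
python3 -m inch '[[[0,0,0,0,0,0,-1],[0,0,0,0,0,0,-1],[0,0,-0.06,0,0,0,-1],[0,0,-0.16,0,0,0,-1],[0,0,-0.28,0,0,0,-1],[0,0,-0.4,0,0,0,-1],[-0.06,-0.12,-0.5,0,0,0,-1],[-0.13,-0.32,-0.58,0,0,0,-1],[-0.25,-0.55,-0.6,0,0,0,-1],[-0.4,-0.8,-0.6,0,0,0,-1]]]'
python3 -m inch '[[[-0.03,-0.1,0,0,0,0,-1],[-0.07,-0.2,0,0,0,0,-1],[-0.11,-0.3,0,0,0,0,-1],[-0.15,-0.4,0,0,0,0,-1],[-0.2,-0.5,0,0,0,0,-1],[-0.25,-0.6,0,0,0,0,-1],[-0.3,-0.65,0,0,0,0,-1],[-0.35,-0.7,0,0,0,0,-1],[-0.35,-0.7,0,0,0,0,-1],[-0.35,-0.7,0,0,0,0,-1]]]'
python3 - <<'E'
from h import *
for n in('scene','top'): cv2.imwrite(f'pics/{n}6.png',bot.capture(n)[:,:,::-1])
im=cv2.imread('pics/scene6.png')[185:310,195:425]; cv2.imwrite('pics/c6.png',cv2.resize(im,None,fx=3.4,fy=3.4,interpolation=cv2.INTER_CUBIC))
im=cv2.imread('pics/top6.png')[110:250,165:455]; cv2.imwrite('pics/d6.png',cv2.resize(im,None,fx=2.7,fy=2.7,interpolation=cv2.INTER_CUBIC))
E
```

```text
time: 39.25
tool_pos: [593.2, 125.9, 62.7]
tcp_rot: [-3.142, -0.0, -0.0]
contact_force: [0.1, -0.0, -0.5]
grip_width: 68.8
time: 40.5
tool_pos: [513.1, 287.1, 184.1]
tcp_rot: [-3.141, -0.002, -0.001]
contact_force: [1.1, 0.8, -0.1]
grip_width: 91.6
time: 41.75
tool_pos: [443.5, 425.6, 182.7]
tcp_rot: [3.141, -0.0, -0.001]
contact_force: [-0.3, -0.1, 0.3]
grip_width: 92.2
```

View pics/c6.png

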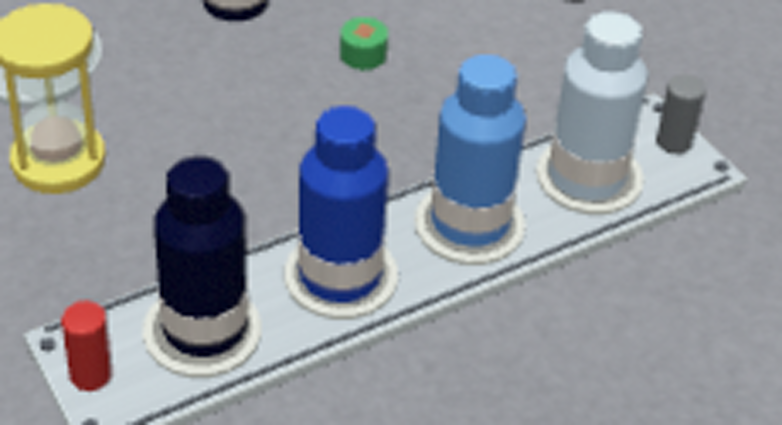

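View pics/d6.png

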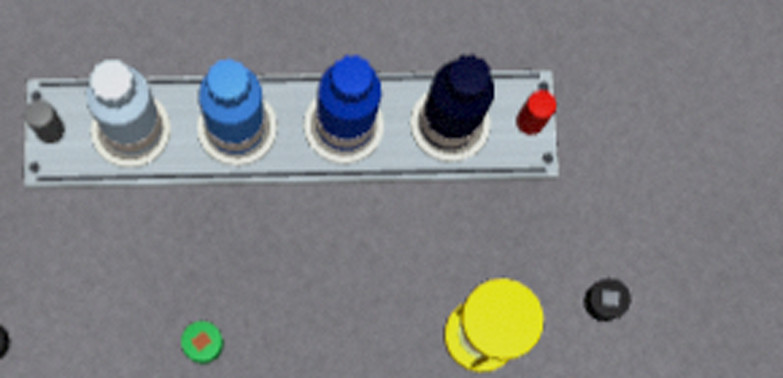

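View pics/scene6.png

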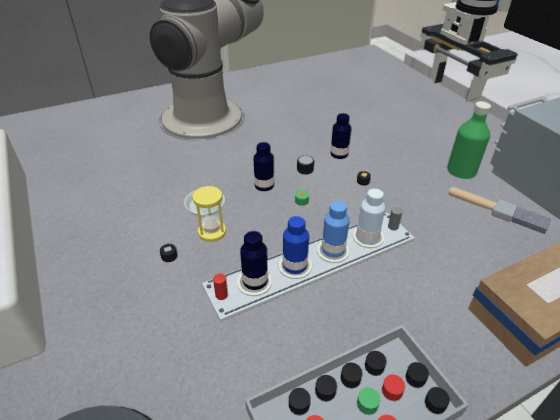

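All four stand in order and the timer hasn't moved. A numeric check of cap positions against the pads:

Run:
```python
from h import *
P=[(593,126),(594.6,45.8),(596.7,-33.4),(597.3,-113.7)]
for n,(u,v),p in zip(['pale','sky','royal','navy'],[(111.5,80),(231,79),(351,75.5),(472,75)],P):
    w=world('top',((u+.5)/2.7-.5+165,(v+.5)/2.7-.5+110),119); print(n,(w[:2]-p).round(1))
im=cv2.imread('pics/top6.png')[125:185,165:385]; cv2.imwrite('pics/e6.png',cv2.resize(im,None,fx=3.6,fy=3.6,interpolation=cv2.INTER_CUBIC))
```

```text
pale [-0.3 -2.5]
sky [-1.2 -0.7]
royal [-0.8 -0.2]
navy [-1.   0.7]
```

View pics/e6.png

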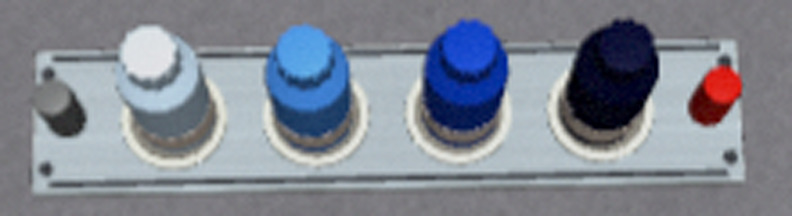

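Run:
```python
from plant import bot
print(bot.close_job())
```

```text
the job is handed in; nothing more can be done
None
```

All four bottles are standing upright on the rail: navy next to the red post, then royal, sky and pale. I handed the job in after about 42 s of the 99 s allowed. The navy bottle I used was the one farthest from the base, at 482 mm against 350 and 398 mm for its two look-alikes.

**Centring:** in the last pictures every bottle was within about 2.5 mm of its pad centre. The checks disagree a little:
- **Pale:** its cap measured 2.5 mm off along the rail, but its base looked about 1 mm off.
- **Navy:** a closer scene crop right after placing put it about 2 mm off. The final top-camera check put it about 1 mm off.

The two cameras differ by 2–4 mm overall, which is about the stated calibration accuracy.

**Other checks:** the sand timer stood where it was and the gripper was well clear. Force readings at the end of each move stayed within about 4 N.

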